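# Find the brass ferrule in the lidded boxes

## Task

Two look-alike lidded wooden boxes stand on the carving bench, and one of them holds a brass ferrule. Lift lids to find it, lay the lid of its box right way up flat on the bench, and stand the brass ferrule upright in the small terracotta dish. Leave the dark steel ferrule in the other box where it is; that box may end open or shut.

Things in the scene. Friction and masses are not known exactly. Their poses are not given: they have to be found in the camera images.
- lid_1: Lid of the brass ferrule's box. Loose lift-off wooden hood, 120 x 120 x 36 mm, open below, resting on the box rim (no catch), 0.16 kg; on the middle of its top an upright dark round knob, 24 mm diameter, 40 mm tall. Origin: centre of its lower edge plane, z up: shut 40 mm, laid on the bench 0 mm above the bench; its flat top is 36 mm, the knob's top 76 mm above the origin.
- ferrule_brass: Yellow brass tube, 30 mm outer, 22 mm inner diameter, 56 mm tall, 90 g, hidden under lid_1, standing within 15 mm of the middle of its box. Box: pale plywood, fixed, 120 x 120 mm, 40 mm high, open above, walls and floor 6 mm, squarely under its lid; the tube tops the rim by 22 mm. Origin: centre of its underside, z up its axis.
- ferrule_steel: Dark steel tube, same size, 85 g, standing likewise in the other box, which has the same looks, sizes and loose lid as the brass ferrule's box and is about 0.26 m or more to its left or right. To be left there. Origin: centre of its underside, z up its axis.
- dish: Round terracotta-coloured dish, fixed, 90 mm across, 18 mm high, wall 4 mm, flat floor 5 mm above the bench, 68 mm wide. Origin: centre of its underside, z up. Bench always empty beside it at x 0.36 to 0.50 m, y 0.20 to 0.40 m and -0.40 to -0.20 m: room for a lid each side. A mallet lies beyond the boxes, a gouge far left, a rasp far right.
Things that resemble listed ones, but are neither listed nor needed, are in the scene too. What is shaped like the lid_1 but pink is not meant. Of the things shaped like the dish, the terracotta one is meant.

How it is judged:
At the end, for the whole second after the job is handed in: The brass box's lid lies right way up on the bench (within 12 mm of bench height, tilt under 10 degrees); the brass ferrule stands upright (within 10 degrees) on the dish's floor, foot below 15 mm and within 30 mm of the dish's centre; both at rest; the steel ferrule still in its box (height (world z) of ferrule_steel below 0.04 m and height (world z) of lid_1 below 0.012 m and angle between each of lid_1, ferrule_brass's own z axis and vertical below 0.175 rad and linear speed of each of lid_1, ferrule_brass below 0.02 m/s and horizontal distance between ferrule_brass and dish below 0.03 m and height (world z) of ferrule_brass below 0.015 m); the robot touches nothing.
It fails at once if the steel ferrule is lifted out of its box (its foot raised above 40 mm) (height (world z) of ferrule_steel above 0.04 m).
It also fails if it takes over 54 s, if anything falls off the work surface, if the arm or the gripper's body presses on something with over 40 N, if the wrist force passes 120 N, or if a joint passes its speed limit or range.

## Robot

A 6-joint arm with a two-finger parallel gripper is mounted at the origin on the work surface. World frame = base frame: x ahead of the robot, y to its left, z up, the work surface at z = 0. Lengths are in m, angles in rad, forces in N, time in s.
With the tool pointing down it reaches from about 0.25 to 0.775 m from the base axis. Payload 8.9 kg.
Tool frame: the origin (TCP) lies on the mounting face of the last link; the fingertips stand 173 mm ahead of it and the grasp point (between the pads) lies 155 mm ahead of it (manip.grasp_offset is the y of the grasp point in the tool frame, in m); y points along the fingers, x is the direction in which the jaws open and shut, and the axes are right-handed (so a half turn about y gives the same grasp; the last joint's range is limited). The gripper opens to 85 mm and grips with 20 to 120 N. Pads are 22 mm wide; open, the fingers measure 114 mm over their backs; the gripper's body (76 mm by 85 mm) begins 54 mm behind the grasp point. The pads swing forward as they close: fully open they stand 13 mm farther back than shut.
Start: joints at [1.091, 0.291, -0.153, 1.127, 0, 1.431], TCP at [0.175, 0.495, 0.405] pointing down, gripper open.
Joint ranges: [-2.52, 2.52], [-0.91, 1.74], [-1.3, 1.37], [-1.96, 2.02], [-1.52, 1.47], [-3.14, 3.14]. Speed limits (rad/s): [2.22, 2.22, 2.79, 3.14, 3.14, 3.14].

## Interface

Orientations are given as a unit quaternion [x, y, z, w].
In Python, from bench import manip gives the robot as it stands.
- The arm moves only by the tool play_rows, never from a script. Its argument "plan" is a list of rows, each a list of 2 entries, a list of its own where there are three numbers: the shift along the tool's x, y, z in m, then the turn, a rotation vector about the tool's x, y, z in rad. A call has 1 to 8 rows; each row is the pose to reach, as a shift and turn from the pose measured when the call began, along the tool's axes at that moment; what a row does not reach only later rows make up. A row lasts 1/12 s, in which the tool goes at most 41.7 mm and 7.16 degrees, less where a joint would pass 70% of its speed; a pose out of reach is approached as far as the arm can. A call with a gripper value outside its range is refused whole. "grip" is the finger opening in m, from 0 to 0.0854, set as the call begins (left out, the last holds). The fingers move at their own pace and stop on an object; the grip force is fixed at half the most. Time passes only in rows, so rows that repeat a pose let the fingers close. It gives the time, the measured TCP pose, the force and the opening at its end, in the units of the state.
- manip.get_state(): the state, without advancing time (a new reading comes with each control period).
- manip.capture(name): name is "side" or "top" or "wrist"; returns the picture (400x640x3 uint8, red, green, blue); there is no depth.
- manip.camera_model(name): a dict with "camera_matrix" (3x3 intrinsics, pixels), "rvec" (rotation vector, rad) and "tvec" (3), from world to camera coordinates, as OpenCV has them. Camera axes: x right, y down, z forward; pixel columns grow to the right and rows downward; lengths in m; the calibration is good to about 2 mm. A picture is of the moment at which its call begins: read the wrist's pose just before it. camera_model takes no time and is no camera call; for the wrist camera it gives the pose at the moment of the call.
- manip.close_job(): hands the job in, once; it reports no verdict.
The state is a dict: "t": time; "joints": joint angles; "qvel": joint speeds; "joint_efforts": joint torques, N m; "ee_pos": TCP position; "orientation": TCP orientation; "contact_force": force on the tool from outside, world axes, zero at the start; "torque": the same for the moment, N m; "grip_width": finger opening in m.
Only numpy, scipy, OpenCV 4.12 (cv2) and the standard library are available. Lean on these libraries where they do the work, as an engineer would, in place of code of your own. Each camera call takes 0.05 s, during which the arm holds its last target. There are 200 camera calls.

## Working session

There is one attempt and no reset: what is moved stays moved. The work goes in short steps, Python scripts to look and compute and a tool call to move; the robot and the scene stay as the last step left them, time stands still between calls to the robot, and variables do not carry over. Pictures are saved under pics/ and viewed, about 8 in all and at most 12, crops included, and the job is handed in when it is done.

Besides the shell and the picture viewer there is one more tool, called after ">>>" as name(argument=value, ...) on one line, values as JSON. play_rows: Moves the arm, as the interface text tells. Its arguments: {"type":"object","properties":{"plan":{"type":"array","items":{"type":"array"}},"grip":{"type":"number"}},"required":["plan"]}

```bash
mkdir -p pics
cat > h.py <<'E'
import numpy as np,cv2
from scipy.spatial.transform import Rotation as R
from bench import manip
def save(cam,name):
    m=manip.camera_model(cam); im=manip.capture(cam); cv2.imwrite(f'pics/{name}.png',im[:,:,::-1]); np.savez(f'pics/{name}.npz',K=m['camera_matrix'],r=m['rvec'],t=m['tvec']); return im
def px(name,u,v,z):
    d=np.load(f'pics/{name}.npz'); Rm=cv2.Rodrigues(d['r'].reshape(3,1))[0]; t=d['t'].ravel()
    ray=Rm.T@np.linalg.inv(d['K'])@np.array([u,v,1.]); c=-Rm.T@t
    return c+ray*(z-c[2])/ray[2]
def proj(name,p):
    d=np.load(f'pics/{name}.npz'); return cv2.projectPoints(np.array([p],float),d['r'],d['t'],d['K'],None)[0].ravel()
def delta(target,q=None):
    s=manip.get_state(); r=R.from_quat(s['orientation']); 
    return r.inv().apply(np.array(target)-s['ee_pos'])
E
python3 - <<'E'
from h import *
s=manip.get_state(); print({k:np.round(v,3) for k,v in s.items()}); print(R.from_quat(s['orientation']).as_matrix().round(3))
print(manip.grasp_offset)
save('top','top0'); save('side','side0')
E
```

```text
{'t': np.float64(0.0), 'joints': array([ 1.091,  0.291, -0.154,  1.127,  0.   ,  1.431]), 'qvel': array([ 0.001,  0.   , -0.001,  0.001, -0.001, -0.001]), 'joint_efforts': array([-2.0000e-03, -5.3714e+01,  3.3137e+01,  1.6000e-02, -0.0000e+00,
        0.0000e+00]), 'ee_pos': array([0.175, 0.495, 0.404]), 'orientation': array([ 0.578,  0.408, -0.408, -0.577]), 'contact_force': array([ 0.104, -0.189, -1.253]), 'torque': array([-0.037, -0.024,  0.025]), 'grip_width': np.float64(0.086)}
[[ 0.334 -0.001 -0.942]
 [ 0.942 -0.001  0.334]
 [-0.001 -1.     0.   ]]
0.1547
```

View pics/top0.png

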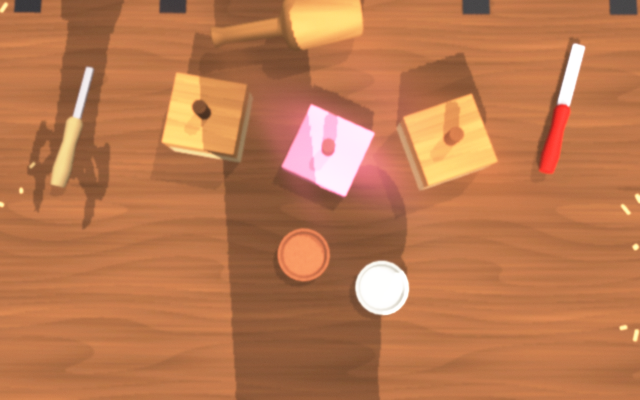

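View pics/side0.png

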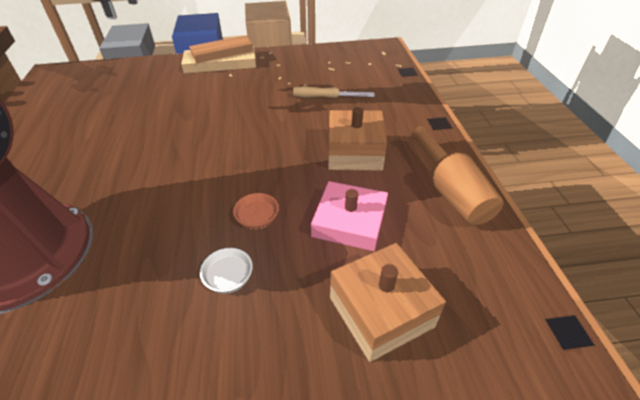

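The top view shows wooden lids near (205,112) and (447,140), the pink lid at (328,150), the terracotta dish at (303,255) and the white one at (382,288). I'll crop in for the lid corners.

Run:
```python
from h import *
im=cv2.imread('pics/top0.png')
a=cv2.resize(im[60:200,150:270],None,fx=3.3,fy=3.3,interpolation=2);b=cv2.resize(im[60:200,390:510],None,fx=3.3,fy=3.3,interpolation=2)
cv2.imwrite('pics/crop0.png',np.hstack([a,b]))
print('dish',px('top0',303.5,252.5,.018),'white',px('top0',382,288,.018),'pinkknob',px('top0',328,147,.07))
print('L',px('top0',202,108,.116),px('top0',210,115,.076),'R',px('top0',455,134,.116),px('top0',447,140,.076))
d=np.load('pics/top0.npz');print(-cv2.Rodrigues(d['r'])[0].T@d['t'].ravel())
```

```text
dish [0.44535216 0.03254671 0.018     ] white [ 0.38609623 -0.10241408  0.018     ] pinkknob [ 0.61977911 -0.00782826  0.07      ]
L [0.671583   0.19208554 0.116     ] [0.67109713 0.18810769 0.076     ] R [ 0.63237438 -0.20557488  0.116     ] [ 0.6315354  -0.20311813  0.076     ]
[0.4525191  0.00466362 0.89121098]
```

View pics/crop0.png

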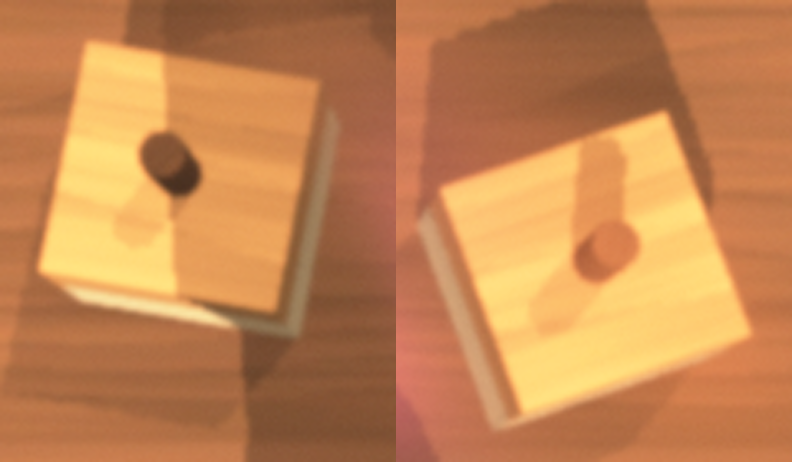

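```bash
cat >> h.py <<'E'
def plan(gx,gy,gz,yaw=None):
    """shift (tool axes) and turn to bring grasp point to (gx,gy,gz), tool straight down, tool x at yaw deg (or kept)"""
    s=manip.get_state(); r=R.from_quat(s['orientation']); M=r.as_matrix()
    cur=np.degrees(np.arctan2(M[1,0],M[0,0]))
    y=np.radians(cur if yaw is None else yaw)
    x=np.array([np.cos(y),np.sin(y),0]); d=np.array([0,0,-1.]); T=np.column_stack([x,d,np.cross(x,d)])
    sh=M.T@(np.array([gx,gy,gz+.1547])-s['ee_pos']); rv=(r.inv()*R.from_matrix(T)).as_rotvec()
    print('t',round(s['t'],2),'grasp',(s['ee_pos']+M[:,1]*.1547).round(4),'yaw',cur.round(1),'F',np.round(s['contact_force'],1),'w',round(float(s['grip_width']),4),'j',np.round(s['joints'],2))
    print('shift',sh.round(4),'turn',rv.round(4))
E
python3 - <<'E'
from h import *
for n,o,C,k in (('L',150,[(88,41),(319,80),(278,313),(40,272)],(165,155)),('R',390,[(43,187),(271,111),(354,332),(123,414)],(218,243))):
    P=np.array([px('top0',o+(u+.5)/3.3-.5,60+(v+.5)/3.3-.5,.076) for u,v in C])
    e=np.diff(P[[0,1,2,3,0]],axis=0)
    print(n,P.mean(0).round(4),np.linalg.norm(e,axis=1).round(3),np.degrees(np.arctan2(e[:,1],e[:,0])).round(1),'knob',px('top0',o+k[0]/3.3,60+k[1]/3.3,.116).round(4))
plan(.671,.190,.19)
plan(.671,.190,.19,90)
E
```

```text
L [0.6746 0.1973 0.076 ] [0.119 0.121 0.121 0.121] [-99.5 171.5  80.5  -9.4] knob [0.6732 0.1953 0.116 ]
R [ 0.6341 -0.2073  0.076 ] [0.121 0.119 0.122 0.12 ] [ -70.9 -161.1  110.    18.6] knob [ 0.633  -0.2072  0.116 ]
t 0.1 grasp [0.1753 0.4945 0.2495] yaw 70.5 F [-0.4  0.7 -0.2] w 0.0851 j [ 1.09  0.29 -0.15  1.13  0.    1.43]
shift [-0.1214  0.0595 -0.569 ] turn [-0.0002 -0.     -0.0012]
t 0.1 grasp [0.1753 0.4945 0.2495] yaw 70.5 F [-0.4  0.7 -0.2] w 0.0851 j [ 1.09  0.29 -0.15  1.13  0.    1.43]
shift [-0.1214  0.0595 -0.569 ] turn [-0.0004 -0.3408 -0.0011]
```

>>> play_rows(plan=[[[-0.115,0.0595,-0.57],[0,-0.175,0]],[[-0.115,0.0595,-0.57],[0,-0.175,0]],[[-0.115,0.0595,-0.57],[0,-0.175,0]],[[-0.115,0.0595,-0.57],[0,-0.175,0]],[[-0.115,0.0595,-0.57],[0,-0.175,0]],[[-0.115,0.0595,-0.57],[0,-0.175,0]],[[-0.115,0.0595,-0.57],[0,-0.175,0]],[[-0.115,0.0595,-0.57],[0,-0.175,0]]], grip=0.06)

```text
t: 0.77
ee_pos: [0.4575, 0.3251, 0.3705]
orientation: [0.54, 0.456, -0.457, -0.54]
contact_force: [1.1, 0.9, 0.1]
grip_width: 0.06
```

Run:
```python
from h import *
plan(.674,.196,.15,80.5)
```

```text
t 0.77 grasp [0.4574 0.3249 0.2158] yaw 80.5 F [1.1 0.9 0.1] w 0.06 j [ 0.49  0.38 -0.12  1.08 -0.    0.65]
shift [-0.0915  0.0658 -0.2349] turn [-0.0007 -0.0001 -0.0013]
```

>>> play_rows(plan=[[[-0.0915,0.066,-0.235],[0,0,0]],[[-0.0915,0.066,-0.235],[0,0,0]],[[-0.0915,0.066,-0.235],[0,0,0]],[[-0.0915,0.066,-0.235],[0,0,0]],[[-0.0915,0.066,-0.235],[0,0,0]],[[-0.0915,0.066,-0.235],[0,0,0]],[[-0.0915,0.066,-0.235],[0,0,0]],[[-0.0915,0.066,-0.235],[0,0,0]]])

```text
t: 1.43
ee_pos: [0.6762, 0.1931, 0.3018]
orientation: [-0.54, -0.455, 0.457, 0.541]
contact_force: [-0.5, 0.7, -0.1]
grip_width: 0.0601
```

Run:
```python
from h import *
save('wrist','w1'); print(proj('w1',[.6735,.196,.116]))
plan(.674,.196,.099,80.5)
```

```text
[324.09401171 252.32542984]
t 1.48 grasp [0.6742 0.1944 0.148 ] yaw 80.4 F [-0.6  0.2 -0.1] w 0.0601 j [ 0.18  0.7   0.24  1.12 -0.    0.35]
shift [0.0014 0.049  0.0008] turn [-0.003  -0.0023 -0.002 ]
```

View pics/w1.png

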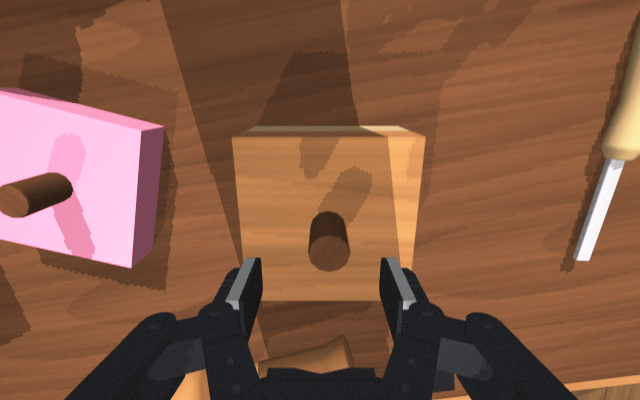

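The wrist picture shows the knob top at (329,252), against a predicted (324,252). It sits between the pads, so I'll descend and grip.

>>> play_rows(plan=[[[0.001,0.025,0.001],[0,0,0]],[[0.001,0.049,0.001],[0,0,0]],[[0.001,0.049,0.001],[0,0,0]],[[0.001,0.049,0.001],[0,0,0]]])

```text
t: 1.82
ee_pos: [0.6724, 0.1965, 0.2533]
orientation: [-0.539, -0.455, 0.459, 0.541]
contact_force: [-0.7, -0.9, 2.0]
grip_width: 0.0602
```

>>> play_rows(plan=[[[0,0,0],[0,0,0]],[[0,0,0],[0,0,0]],[[0,0,0],[0,0,0]],[[0,0,0],[0,0,0]],[[0,0,0],[0,0,0]]], grip=0.01)

```text
t: 2.23
ee_pos: [0.6728, 0.1969, 0.2553]
orientation: [-0.539, -0.455, 0.458, 0.54]
contact_force: [-0.5, 0.8, 5.9]
grip_width: 0.0224
```

>>> play_rows(plan=[[[0,-0.02,0],[0,0,0]],[[0,-0.04,0],[0,0,0]],[[0,-0.07,0],[0,0,0]],[[0,-0.1,0],[0,0,0]],[[0,-0.1,0],[0,0,0]]])

```text
t: 2.65
ee_pos: [0.6745, 0.1972, 0.3629]
orientation: [0.541, 0.459, -0.455, -0.539]
contact_force: [0.8, -0.1, -0.7]
grip_width: 0.0227
```

Run:
```python
from h import *
save('side','s1'); im=cv2.imread('pics/s1.png');cv2.imwrite('pics/s1c.png',cv2.resize(im[40:220,250:490],None,fx=2,fy=2))
for x,y in((.674,.196),):
    print(proj('s1',[x,y,.062]),proj('s1',[x,y,.04]))
plan(.43,.30,.13,90)
```

```text
[355.23314171 131.0049534 ] [354.61794509 139.03511092]
t 2.7 grasp [0.6747 0.1972 0.2052] yaw 80.5 F [-0.   0.7 -2.2] w 0.0223 j [ 0.18  0.66  0.33  1.23 -0.    0.35]
shift [0.0608 0.0743 0.2581] turn [ 0.0036 -0.1666  0.0007]
```

View pics/s1c.png

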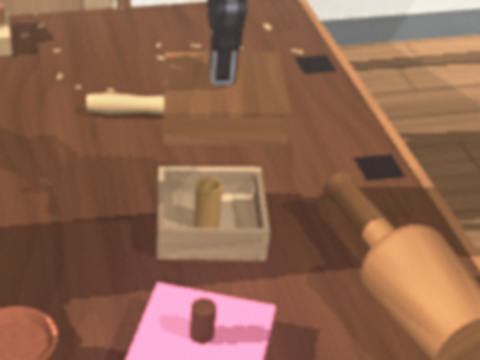

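Under the left lid stands a yellowish tube, at about (354,131) in the full picture, which looks like the brass one. I'll carry the lid to the left free area.

>>> play_rows(plan=[[[0.005,0.0,0.02],[0,-0.02,0]],[[0.012,0.01,0.05],[0,-0.04,0]],[[0.02,0.02,0.085],[0,-0.06,0]],[[0.03,0.03,0.12],[0,-0.08,0]],[[0.038,0.045,0.155],[0,-0.1,0]],[[0.046,0.06,0.19],[0,-0.13,0]],[[0.054,0.074,0.225],[0,-0.15,0]],[[0.061,0.074,0.258],[0,-0.167,0]]])

```text
t: 3.37
ee_pos: [0.4268, 0.2998, 0.282]
orientation: [-0.5, -0.5, 0.501, 0.499]
contact_force: [-0.6, -0.1, -1.0]
grip_width: 0.0225
```

Run:
```python
from h import *
im=save('wrist','w2'); save('side','s2')
plan(.43,.30,.0625,90)
s=cv2.imread('pics/s1.png'); t=cv2.imread('pics/s2.png'); print(t[128:150:4,348:362:4].tolist())
cv2.imwrite('pics/m2.png',np.vstack([cv2.resize(t[100:200,290:430],None,fx=4,fy=4,interpolation=2)[:, :]]))
```

```text
t 3.47 grasp [0.4245 0.3006 0.1288] yaw 90.3 F [-0.5  0.7 -1.5] w 0.0225 j [ 0.48  0.39 -0.36  0.83 -0.    0.47]
shift [-0.0007  0.0663 -0.0053] turn [-0.0021  0.0046 -0.0013]
[[[103, 130, 158], [95, 133, 165], [95, 133, 166], [101, 129, 155]], [[87, 130, 164], [77, 128, 166], [68, 112, 144], [84, 135, 173]], [[67, 99, 126], [75, 123, 160], [82, 135, 174], [82, 128, 162]], [[66, 98, 126], [68, 113, 147], [79, 127, 164], [92, 132, 165]], [[63, 96, 125], [73, 119, 154], [77, 127, 165], [102, 139, 172]], [[63, 98, 128], [73, 118, 154], [78, 128, 166], [108, 144, 177]]]
```

View pics/m2.png

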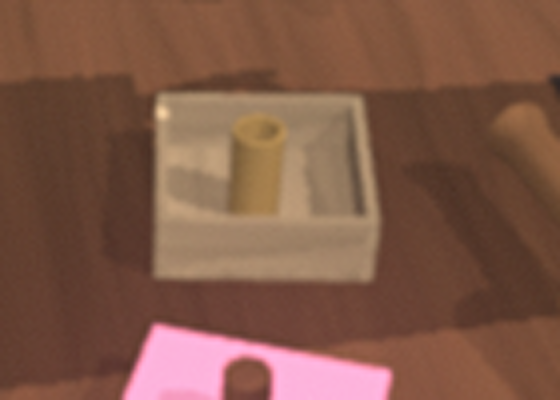

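The tube is yellow brass, its top at (354.5,132.5) in the full picture. I'll lay the lid down.

>>> play_rows(plan=[[[0,0.03,0],[0,0,0]],[[0,0.05,0],[0,0,0]],[[0,0.06,0],[0,0,0]],[[0,0.065,0],[0,0,0]],[[0,0.065,0],[0,0,0]]])

```text
t: 3.88
ee_pos: [0.4247, 0.3004, 0.2178]
orientation: [-0.499, -0.5, 0.502, 0.499]
contact_force: [-0.4, -1.1, -1.9]
grip_width: 0.0225
```

Run:
```python
from h import *
plan(.43,.30,.0605,90)
save('top','t3'); im=cv2.imread('pics/t3.png'); cv2.imwrite('pics/t3c.png',cv2.resize(im[60:180,140:280],None,fx=4,fy=4,interpolation=2))
print(px('s2',354.5,132.5,.062))
```

```text
t 3.88 grasp [0.4242 0.3001 0.0631] yaw 90.2 F [-0.4 -1.1 -1.9] w 0.0225 j [ 0.48  0.47 -0.43  0.67 -0.    0.47]
shift [-0.0004  0.0026 -0.0053] turn [-0.0034  0.0042 -0.002 ]
[0.67125161 0.19076073 0.062     ]
```

View pics/t3c.png

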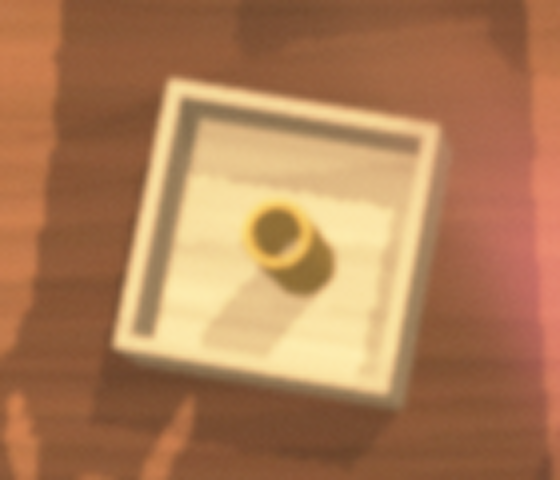

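The tube top is at (279,236) in the crop, roughly (209.4,118.6) in the full picture. The lid is still about 2 mm up, so I'll lower it the rest of the way, release and rise.

>>> play_rows(plan=[[[0,0.002,0],[0,0,0]],[[0,0.003,0],[0,0,0]],[[0,0.003,0],[0,0,0]]])

```text
t: 4.18
ee_pos: [0.4255, 0.3007, 0.2162]
orientation: [-0.499, -0.5, 0.502, 0.499]
contact_force: [-0.1, -0.6, -1.5]
grip_width: 0.0225
```

>>> play_rows(plan=[[[0,0,0],[0,0,0]],[[0,0,0],[0,0,0]],[[0,0,0],[0,0,0]],[[0,0,0],[0,0,0]],[[0,0,0],[0,0,0]]], grip=0.05)

```text
t: 4.6
ee_pos: [0.4255, 0.3007, 0.2163]
orientation: [-0.499, -0.501, 0.501, 0.499]
contact_force: [-0.2, -0.3, 0.1]
grip_width: 0.0496
```

>>> play_rows(plan=[[[0,-0.03,0],[0,0,0]],[[0,-0.06,0],[0,0,0]],[[0,-0.09,0],[0,0,0]],[[0,-0.12,0],[0,0,0]],[[0,-0.12,0],[0,0,0]]])

```text
t: 5.02
ee_pos: [0.4271, 0.3017, 0.3417]
orientation: [0.5, 0.503, -0.499, -0.498]
contact_force: [1.0, 0.1, -0.3]
grip_width: 0.05
```

Run:
```python
from h import *
p=px('t3',209.4,118.6,.062);print(p)
plan(p[0],p[1],.12,80.5)
```

```text
[0.66864872 0.19208971 0.062     ]
t 5.02 grasp [0.4281 0.3021 0.187 ] yaw 90.2 F [ 1.   0.1 -0.3] w 0.05 j [ 0.48  0.33 -0.27  0.96 -0.    0.47]
shift [-0.1108  0.0682 -0.2407] turn [0.0061 0.1699 0.0035]
```

>>> play_rows(plan=[[[-0.014,0,-0.03],[0,0.02,0]],[[-0.028,0.01,-0.06],[0,0.05,0]],[[-0.044,0.02,-0.095],[0,0.08,0]],[[-0.06,0.035,-0.13],[0,0.11,0]],[[-0.076,0.05,-0.165],[0,0.14,0]],[[-0.092,0.06,-0.2],[0,0.17,0]],[[-0.111,0.068,-0.241],[0,0.17,0]],[[-0.111,0.068,-0.241],[0,0.17,0]]])

```text
t: 5.68
ee_pos: [0.6733, 0.1881, 0.2717]
orientation: [0.542, 0.458, -0.454, -0.54]
contact_force: [-1.9, 0.6, 0.4]
grip_width: 0.0497
```

Run:
```python
from h import *
save('wrist','w4'); print(proj('w4',[.6695,.1915,.062]))
plan(.6695,.1915,.050,80.5)
```

```text
[322.54461686 230.10168596]
t 5.73 grasp [0.6725 0.1895 0.1175] yaw 80.3 F [-0.5 -0.6 -0.4] w 0.0501 j [0.17 0.7  0.17 1.03 0.   0.34]
shift [0.0017 0.0675 0.0029] turn [ 0.0049 -0.0036  0.003 ]
```

View pics/w4.png

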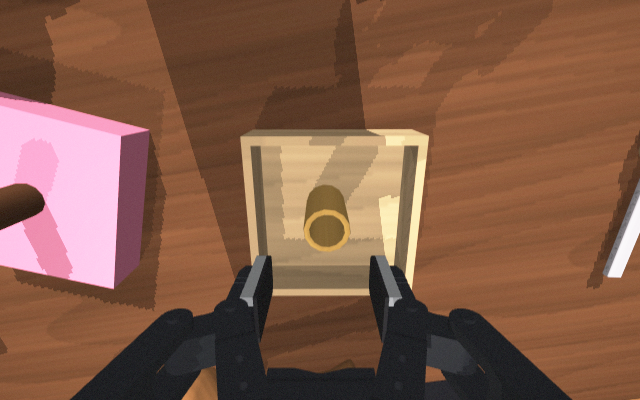

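The tube's rim is at (327,231), about 4 px right of the prediction, or 3 mm. I'll shift x by 3 mm, descend and grip.

>>> play_rows(plan=[[[0.003,0.01,0.003],[0,0,0]],[[0.003,0.03,0.003],[0,0,0]],[[0.003,0.05,0.003],[0,0,0]],[[0.003,0.0675,0.003],[0,0,0]],[[0.003,0.0675,0.003],[0,0,0]],[[0.003,0.0675,0.003],[0,0,0]]])

```text
t: 6.23
ee_pos: [0.6681, 0.1937, 0.2039]
orientation: [0.54, 0.457, -0.455, -0.54]
contact_force: [0.2, -1.4, 0.8]
grip_width: 0.0504
```

>>> play_rows(plan=[[[0,0,0],[0,0,0]],[[0,0,0],[0,0,0]],[[0,0,0],[0,0,0]],[[0,0,0],[0,0,0]],[[0,0,0],[0,0,0]]], grip=0.015)

```text
t: 6.65
ee_pos: [0.6683, 0.1941, 0.2055]
orientation: [0.54, 0.458, -0.454, -0.54]
contact_force: [-2.8, 2.1, 7.4]
grip_width: 0.0289
```

Run:
```python
from h import *
plan(.445,.0325,.13,80.5)
```

```text
t 6.65 grasp [0.669  0.1945 0.0508] yaw 80.4 F [-2.8  2.1  7.4] w 0.0289 j [0.18 0.76 0.09 0.9  0.   0.35]
shift [-0.1963 -0.0807  0.1929] turn [ 0.0039 -0.0021  0.0037]
```

>>> play_rows(plan=[[[0,-0.025,0],[0,0,0]],[[0,-0.055,0],[0,0,0]],[[0,-0.085,0],[0,0,0]],[[-0.03,-0.095,0.03],[0,0,0]],[[-0.055,-0.095,0.055],[0,0,0]],[[-0.08,-0.095,0.08],[0,0,0]],[[-0.105,-0.095,0.105],[0,0,0]],[[-0.13,-0.095,0.13],[0,0,0]]])

```text
t: 7.32
ee_pos: [0.5165, 0.0865, 0.3]
orientation: [0.541, 0.459, -0.454, -0.54]
contact_force: [0.7, -0.4, -1.3]
grip_width: 0.0284
```

Run:
```python
from h import *
plan(.445,.0325,.11,80.5)
```

```text
t 7.32 grasp [0.5173 0.087  0.1453] yaw 80.4 F [ 0.7 -0.4 -1.3] w 0.0284 j [ 0.03  0.37 -0.33  0.86  0.    0.19]
shift [-0.0653  0.0347  0.0616] turn [ 0.0051 -0.0019  0.0037]
```

>>> play_rows(plan=[[[-0.025,0.01,0.025],[0.005,0,0.004]],[[-0.05,0.02,0.05],[0.005,0,0.004]],[[-0.065,0.035,0.0615],[0.005,0,0.004]],[[-0.065,0.035,0.0615],[0.005,0,0.004]],[[-0.065,0.035,0.0615],[0.005,0,0.004]]])

```text
t: 7.73
ee_pos: [0.4447, 0.0323, 0.2646]
orientation: [0.541, 0.456, -0.456, -0.54]
contact_force: [0.6, 0.3, -1.1]
grip_width: 0.0283
```

Run:
```python
from h import *
plan(.445,.0325,.0515,80.5)
save('wrist','w5'); save('side','s5')
a=cv2.imread('pics/w5.png'); b=cv2.imread('pics/s5.png')
cv2.imwrite('pics/m5.png',np.hstack([cv2.resize(a,(480,300)),cv2.resize(b[100:300,160:360],(300,300))]))
print(proj('s5',[.445,.0325,.018]),proj('w5',[.445,.0325,.018]))
```

```text
t 7.73 grasp [0.4447 0.0323 0.1099] yaw 80.3 F [ 0.6  0.3 -1.1] w 0.0283 j [-0.09  0.28 -0.58  0.71 -0.    0.08]
shift [ 0.0002  0.0584 -0.0002] turn [ 0.0001 -0.0036 -0.0002]
[256.63109396 208.35233136] [319.79883227 217.14939936]
```

View pics/m5.png

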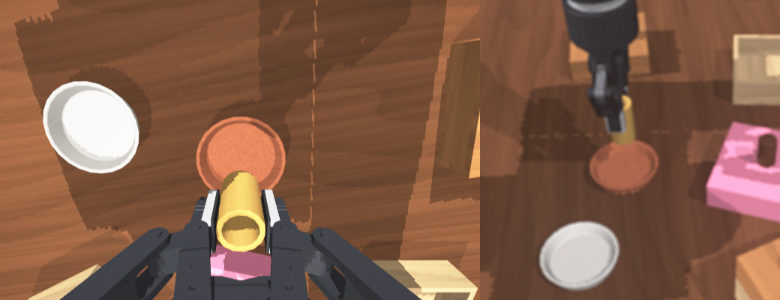

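The dish centre in the wrist picture, about (321,213), agrees with the projected (320,217), and the ferrule is held between the pads. I'll lower it.

>>> play_rows(plan=[[[0,0.02,0],[0,0,0]],[[0,0.04,0],[0,0,0]],[[0,0.052,0],[0,0,0]],[[0,0.057,0],[0,0,0]],[[0,0.0585,0],[0,0,0]],[[0,0.0595,0],[0,0,0]],[[0,0.0605,0],[0,0,0]]])

```text
t: 8.42
ee_pos: [0.4473, 0.0331, 0.2054]
orientation: [0.541, 0.457, -0.455, -0.539]
contact_force: [-0.5, 0.0, -1.0]
grip_width: 0.0282
```

Run:
```python
from h import *
plan(.445,.0325,.0495,80.5)
```

```text
t 8.42 grasp [0.4479 0.033  0.0507] yaw 80.4 F [-0.5  0.  -1. ] w 0.0282 j [-0.09  0.38 -0.64  0.55 -0.    0.08]
shift [-0.001   0.0012  0.0022] turn [ 0.0038 -0.0017  0.0003]
```

>>> play_rows(plan=[[[0,0.001,0.001],[0.004,0,0]],[[0,0.0015,0.002],[0.004,0,0]],[[0,0.0015,0.002],[0.004,0,0]]])

```text
t: 8.67
ee_pos: [0.4458, 0.0334, 0.2045]
orientation: [0.54, 0.457, -0.456, -0.54]
contact_force: [-0.2, -0.5, 0.9]
grip_width: 0.0289
```

>>> play_rows(plan=[[[0,0.0005,0],[0,0,0]],[[0,0.0005,0],[0,0,0]],[[0,0.0005,0],[0,0,0]],[[0,0.0005,0],[0,0,0]],[[0,0.0005,0],[0,0,0]]], grip=0.055)

```text
t: 9.08
ee_pos: [0.4458, 0.0334, 0.204]
orientation: [0.54, 0.457, -0.456, -0.54]
contact_force: [0.0, 0.6, -0.5]
grip_width: 0.055
```

>>> play_rows(plan=[[[0,-0.02,0],[0,0,0]],[[0,-0.05,0],[0,0,0]],[[0,-0.08,0],[0,0,0]],[[0,-0.12,0.03],[0,0,0]],[[0,-0.15,0.06],[0,0,0]],[[0,-0.15,0.1],[0,0,0]],[[0,-0.15,0.12],[0,0,0]],[[0,-0.15,0.12],[0,0,0]]])

```text
t: 9.75
ee_pos: [0.3229, 0.0541, 0.354]
orientation: [-0.54, -0.457, 0.457, 0.54]
contact_force: [0.2, -0.3, -0.6]
grip_width: 0.0551
```

Run:
```python
from h import *
save('top','t6'); save('side','s6')
a=cv2.imread('pics/t6.png'); b=cv2.imread('pics/s6.png')
cv2.imwrite('pics/m6.png',np.vstack([cv2.resize(a[60:340,60:480],(630,420))[:300],cv2.resize(b[60:240,200:515],(630,290+0))]))
c=np.hstack([cv2.resize(a[60:340,60:380],(400,350)),cv2.resize(b[60:300,190:464],(400,350))]); cv2.imwrite('pics/m6.png',c)
for n in('t6','s6'):
  print(n,proj(n,[.445,.0325,.061]),proj(n,[.445,.0325,.005]),'lid knob',proj(n,[.425,.3,.076]))
plan(.4,0,.2)
```

```text
t6 [302.68671991 252.92568181] [303.7622731  252.64325443] lid knob [136.21464427 264.10029405]
s6 [254.06414063 192.75524231] [257.36818469 212.83097526] lid knob [241.46912201 109.6790277 ]
t 9.85 grasp [0.3273 0.0535 0.1995] yaw 80.4 F [ 0.4  0.2 -0.1] w 0.055 j [-0.06 -0.04 -0.69  0.93  0.    0.11]
shift [-0.0406 -0.0003 -0.081 ] turn [ 0.0029 -0.      0.0006]
```

View pics/m6.png

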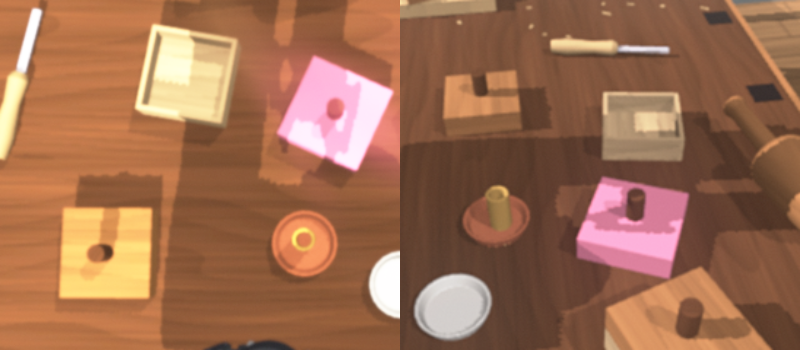

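The brass ferrule stands upright in the terracotta dish: its top is at (302,251) against the dish's (303,254). The lid lies flat at (145,262), the gripper is clear and the other box is still shut, so I'll hand in.

```bash
python3 -c "
from bench import manip
print(manip.close_job())"
```

```text
the job is handed in; nothing more can be done
None
```

The brass ferrule now stands upright in the terracotta dish, and I handed the job in at about 10 s of the 54 s. It was in the left box, so I lifted only that lid and laid it right way up on the bench at about (0.425, 0.30).

The last top and side pictures show:
- **Ferrule:** upright in the dish, its top within about 7 mm of the dish's centre.
- **Lid:** lying flat with its knob up.
- **Other box:** never touched and still shut, so I did not see the steel ferrule itself.
- **Gripper:** raised clear, with contact force near zero.

The wrist-camera pictures put the knob and the ferrule 2–3 mm off the positions I had measured. I shifted 3 mm for the ferrule grasp; the knob offset was small enough to ignore. No check failed.

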